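# Take the red-topped tower block from behind the spring flap and clamp it in the gluing jig

### The job

In the gluing jig, draw the sliding jaw well back from the fence. Then push the dispenser's spring flap open and keep it open with the hand while you reach in behind it, take out the red-topped block and let the flap spring shut; stand the block upright on the jig's yellow square with a side towards the fence, let go of it, and slide the jaw up until it holds the block snug and square against the fence. Leave the blue-topped block standing where it is and do not knock or shift the other things on the bench.

Things in the scene. Friction and masses are not known exactly. Their poses are not given: they have to be found in the camera images.
- dispenser: Fixed parts dispenser, plywood and clear acrylic, 205 mm deep, 270 mm wide. Origin: on the bench, midway between the two block places; local -x is its open front (towards the robot), y its width, z up. The blocks stand on its floor at z = 62 mm (x = -95 to 110 mm), on a white plinth. Clear side walls (y = +-131 mm, from x = 12 mm back) and clear back (x = 107 mm).
- tray_front (a point): Middle of the top edge of the plywood tray front, at dispenser x = 12, z = 269 mm. Behind it a clear roof (z = 225 to 233 mm) carries a tray of paint pots over the rear half of the blocks; in front it is open above. A hand held upright over a block hits the tray front; tilted 30 to 40 deg (fingers pointing down and to dispenser +x, closing along its y) it fits.
- flap (a joint): Angle (rad) of the spring flap: 0 = shut, grows to 1.4 as it opens outward, top edge swinging to dispenser -x and down. Clear panel 4 mm thick, 236 mm wide, 170 mm from hinge to top edge. Shut, it leans inward (to +x) 18 deg from upright. A spring always shuts it: 0.125 N m when shut plus 0.25 N m per rad (1 to 3 N at the edge), so the hand must keep it open while reaching in.
- flap_edge (a point): Middle of the flap's top edge, an orange rail 8 mm thick; moves with the flap. Shut, it is at dispenser x = -32, z = 242 mm, leaving a 44 mm slot to the tray front: fingers put down into the slot and moved to -x pull the flap open. Open it to about 0.9 rad with the hand near upright, so that the panel then leans on the side of the gripper's body, not under its front face.
- flap_hinge (a point): Middle of the flap's hinge axis along its lower edge, parallel to the dispenser's y, at dispenser x = -85, z = 80 mm.
- red_block: Loose tower block of light wood with a red-painted top 30 mm: 40 x 40 mm, 140 mm tall, 0.09 to 0.17 kg, standing in the dispenser on one of two places (about y = +58 or -58 mm), roughly square to it. Origin: centre of its underside, z up, x and y square to its sides.
- blue_block: The same block with a blue-painted top, standing on the other place. It must stay.
- jig: Fixed gluing jig: plywood base 225 x 130 mm, 12 mm thick, on the bench. Origin: on the bench under its middle; local x points from the jaw to the fence (away from the robot), z up. Aluminium fence, 110 mm wide, 70 mm high above the bench, its face at local x = 85 mm.
- jig_pad (a point): Centre of the yellow 44 mm square on top of the jig's base (12 mm above the bench), 20 mm in front of the fence: the block's underside belongs here. Axes as the jig's.
- jaw (a joint): Position (m) of the grey sliding jaw (70 mm long, 60 mm wide, top 56 mm above the bench): 0 = drawn fully back, grows to 0.100 towards the fence. The gap between jaw and fence is 0.125 m minus this value, so a block held against the fence stops it at 0.085. It starts nearly shut, with no room for a block. It stays where it is left; moving it takes 2 to 3 N.
- jaw_handle (a point): Centre of the top of the jaw's orange handle, an upright 20 x 20 mm post, 45 mm behind the jaw's face, 102 mm above the bench, standing 46 mm above the jaw's top.
- glue: Loose glue bottle, 42 mm across, 110 mm tall, origin at its foot; leave it.
- jar: Loose paint jar, 52 mm across, 60 mm tall, origin at its foot; leave it.
- mug: Loose white mug, 80 mm across, 90 mm tall, origin at its foot; leave it.
- carton: Loose red carton 70 x 70 x 170 mm tall, origin at its foot; leave it.
- tape: Loose yellow roll of tape, 90 mm across, 25 mm high, lying flat, origin at its underside; leave it.

How it is judged:
On the way, in this order (a step that is already met when the one before it is completed fails the run):
1. the jaw is drawn back, leaving a gap of at least 65 mm (value of joint jaw below 0.06 m), for 0.2 s.
2. the hand keeps the flap open (at least 0.25 rad) while its fingers hold the red-topped block (value of joint flap above 0.25 rad and contact force between any of the arm, the fingers and flap above 0.2 N and contact force between the fingers and red_block above 1 N), for 0.2 s.
3. the red-topped block is out of the dispenser and the flap has sprung shut (value of joint flap below 0.08 rad and (height (world z) of red_block above 0.235 m or x of red_block in the frame of dispenser below -0.1 m or horizontal distance between red_block and dispenser above 0.2 m)), for 0.1 s.
4. the red-topped block stands by itself on the jig between jaw and fence (y of red_block in the frame of jig_pad between -0.02 and 0.02 m and z of red_block in the frame of jig_pad between -0.004 and 0.004 m and angle between red_block's own z axis and vertical below 0.05 rad and x of red_block in the frame of jig_pad between -0.06 and 0.005 m and contact force between the fingers and red_block below 0.05 N and linear speed of red_block below 0.02 m/s), for 0.2 s.
At the end, for the whole second after the job is handed in: Red-topped block upright (0.05 rad) and still on the jig, within 20 mm of the yellow square along the fence, within 4 mm of touching the fence, square to 0.06 rad; jaw closed on it (0.082 to 0.088 m); block not held by the hand; flap shut (below 0.08 rad); blue-topped block upright (y of red_block in the frame of jig_pad between -0.02 and 0.02 m and z of red_block in the frame of jig_pad between -0.004 and 0.004 m and angle between each of red_block, blue_block's own z axis and vertical below 0.05 rad and x of red_block in the frame of jig_pad between -0.004 and 0.004 m and (angle between the x axis of red_block and the x axis of jig, either way round below 0.06 rad or angle between the x axis of red_block and the y axis of jig, either way round below 0.06 rad) and value of joint jaw between 0.082 and 0.088 m and contact force between the fingers and red_block below 0.05 N and linear speed of red_block below 0.01 m/s and value of joint flap below 0.08 rad).
It fails at once if the blue-topped block is shifted by more than 30 mm or tipped (distance of blue_block from where it was at the start of the episode above 0.03 m or angle between blue_block's own z axis and vertical above 0.3 rad).
It fails at once if a bystander on the bench is shifted by more than 20 mm (distance of any of glue, jar, mug, carton, tape from where it was at the start of the episode above 0.02 m).
It also fails if it takes over 72 s, if anything falls off the work surface, if the arm or the gripper's body presses on something with over 40 N, if the wrist force passes 120 N, or if a joint passes its speed limit or range.

### The arm

A 6-joint arm with a two-finger parallel gripper is mounted at the origin on the work surface. World frame = base frame: x ahead of the robot, y to its left, z up, the work surface at z = 0. Lengths are in m, angles in rad, forces in N, time in s.
With the tool pointing down it reaches from about 0.3 to 0.775 m from the base axis. Payload 14.6 kg.
Tool frame: the origin (TCP) lies on the centre line of the jaws, within the pads' length; the fingertips stand 19 mm ahead of it and the grasp point (between the pads) is the TCP; y points along the fingers, x is the direction in which the jaws open and shut, and the axes are right-handed (so a half turn about y gives the same grasp; the last joint's range is limited). The gripper opens to 94 mm and grips with 3 to 60 N. Pads are 16 mm wide; open, the fingers measure 119 mm over their backs; the gripper's body (75 mm by 177 mm) begins 78 mm behind the grasp point.
Start: joints at [1.269, 0.3, 1.521, -0, 1.321, -0.067], TCP at [0.128, 0.535, 0.224] pointing down, gripper open.
Joint ranges: [-3.03, 3.03], [-0.79, 2.21], [0.23, 2.52], [-1.04, 4.18], [0, 3.07], [-2.55, 2.55]. Speed limits (rad/s): [2.22, 2.22, 2.57, 3.14, 3.14, 3.14].

### API

Orientations are given as [roll, pitch, yaw] about the fixed x, y, z axes, in that order (R = Rz(yaw) Ry(pitch) Rx(roll)).
In Python, from station import ctrl, optics gives the robot as it stands.
- The arm moves only by the tool jog_arm, never from a script. Its argument "targets" is a list of rows, each a list of 3 entries, a list of its own where there are three numbers: the finger opening in cm, from 0 to 9.4, then the shift along the tool's x, y, z in cm, then the turn about the tool's y in rad. A call has 1 to 10 rows; each row is the pose to reach, as a shift and turn from the pose commanded when the call began, along the tool's axes at that moment; what a row does not reach only later rows make up. A row lasts 1/10 s, in which the tool goes at most 50 mm and 8.59 degrees, less where a joint would pass 70% of its speed; a pose out of reach is approached as far as the arm can. A call with a gripper value outside its range is refused whole. The fingers move at their own pace and stop on an object; "grip_force" is the grip in N (left out, the last holds). Time passes only in rows, so rows that repeat a pose let the fingers close. It gives the time, the measured TCP pose, the force and the opening at its end, in the units of the state.
- ctrl.get_obs(): the state, without advancing time (a new reading comes with each control period).
- optics.camera(name): name is "scene" or "top" or "wrist"; returns a dict with "img" (400x640x3 uint8, red, green, blue), "range_z" (400x640 float32, m along the optical axis (not along the pixel's ray), 0 where there is no reading), "camera_matrix" (3x3 intrinsics, pixels), "world_to_cam" (4x4, takes a point from world to camera coordinates); the wrist camera has in their place "mount" (4x4, takes a point from camera to tool coordinates, whose origin is the TCP and whose axes are the tool frame's). Camera axes: x right, y up, looking along -z (the intrinsics and any distortion apply to the point x, -y, -z); pixel columns grow to the right and rows downward; lengths in m; the calibration is good to about 2 mm. A picture is of the moment at which its call begins: read the wrist's pose just before it.
- ctrl.hand_in(): hands the job in, once; it reports no verdict.
The state is a dict: "time_s": time; "qpos": joint angles; "joint_vel": joint speeds; "tau": joint torques, N m; "ee_pos": TCP position; "eef_rot": TCP orientation; "force": force on the tool from outside, world axes, zero at the start; "moment": the same for the moment, N m; "grip_width": finger opening in m.
Only numpy, scipy, OpenCV 4.12 (cv2) and the standard library are available. Lean on these libraries where they do the work, as an engineer would, in place of code of your own. Each camera call takes 0.05 s, during which the arm holds its last target. There are 200 camera calls.

## Working session

There is one attempt and no reset: what is moved stays moved. The work goes in short steps, Python scripts to look and compute and a tool call to move; the robot and the scene stay as the last step left them, time stands still between calls to the robot, and variables do not carry over. Pictures are saved under pics/ and viewed, about 8 in all and at most 12, crops included, and the job is handed in when it is done.

Besides the shell and the picture viewer there is one more tool, called after "Call:" by a JSON object that holds its "name" and its "arguments", one argument or row to a line. jog_arm: Moves the arm, as the interface text tells. Its arguments: {"type":"object","properties":{"targets":{"type":"array","items":{"type":"array"}},"grip_force":{"type":"number"}},"required":["targets"]}

```bash
ls; mkdir -p pics
cat > h.py <<'E'
import numpy as np, cv2
from scipy.spatial.transform import Rotation as Ro
from station import ctrl, optics
def obs():
    o=ctrl.get_obs(); return o
def tool():
    o=ctrl.get_obs(); T=np.eye(4); T[:3,:3]=Ro.from_euler('xyz',o['eef_rot']).as_matrix(); T[:3,3]=o['ee_pos']; return T
def cam(n):
    T=tool(); c=optics.camera(n)
    c['c2w']=T@np.array(c['mount']) if n=='wrist' else np.linalg.inv(c['world_to_cam'])
    return c
def pts(c):
    z=c['range_z']; K=np.array(c['camera_matrix']); h,w=z.shape
    u,v=np.meshgrid(np.arange(w),np.arange(h))
    P=np.stack([(u-K[0,2])/K[0,0]*z,-(v-K[1,2])/K[1,1]*z,-z,np.ones_like(z)],-1)
    return (P@c['c2w'].T)[...,:3]
def save(c,n): cv2.imwrite('pics/'+n+'.png',c['img'][...,::-1])
E
python3 - <<'E'
from h import *
o=obs();print(o['ee_pos'],o['eef_rot'],o['force'],o['time_s'],o['grip_width'])
ims=[]
for n in('scene','top'):
    c=cam(n);save(c,n);np.savez(n+'.npz',P=pts(c),**c)
    print(n,c['camera_matrix'],[k for k in c], c['c2w'].round(3).tolist(),(c['range_z']==0).mean())
E
```

```text
pics
[0.12789284 0.53467435 0.22388446] [-1.57072781e+00  1.14683842e-03  1.33600875e+00] [-0.03440254 -0.84059454  0.3663038 ] 0.0 0.0941753147384362
scene [[438.33024189   0.         315.1267115 ]
 [  0.         438.33024189 199.59911189]
 [  0.           0.           1.        ]] ['img', 'range_z', 'camera_matrix', 'world_to_cam', 'c2w'] [[-0.697, 0.676, -0.239, 0.307], [-0.717, -0.656, 0.234, 0.284], [0.001, 0.335, 0.942, 1.326], [0.0, 0.0, 0.0, 1.0]] 0.00401171875
top [[455.38164366   0.         317.60456297]
 [  0.         455.38164366 198.78767504]
 [  0.           0.           1.        ]] ['img', 'range_z', 'camera_matrix', 'world_to_cam', 'c2w'] [[-0.018, 0.994, -0.111, 0.427], [-1.0, -0.018, 0.005, 0.008], [0.003, 0.111, 0.994, 1.566], [0.0, 0.0, 0.0, 1.0]] 0.0040078125
```

View pics/scene.png

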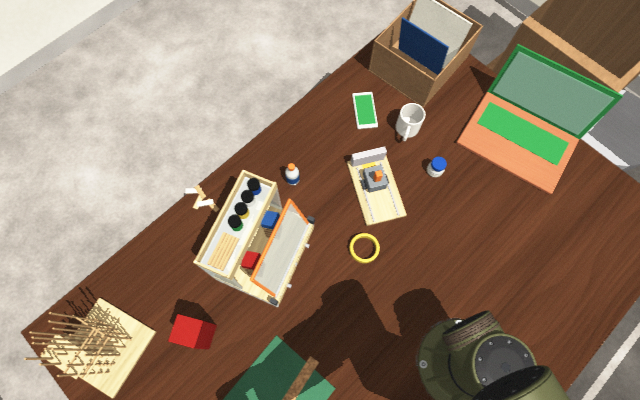

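View pics/top.png

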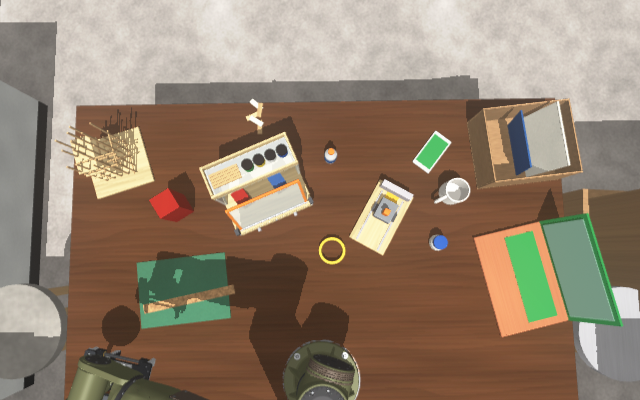

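The scene view shows the dispenser around (255,235), with its red top at (250,260) and blue at (270,220). The jig is at (375,185) with its handle at (378,175). In the top view the rail runs (228,213)-(304,182), the handle is at (386,210) and the tape at (332,250). Next I'll measure these.

```bash
cat > m.py <<'E'
from h import *
def mask(img,lo,hi,box=None):
    m=cv2.inRange(cv2.cvtColor(img,cv2.COLOR_RGB2HSV),lo,hi)>0
    if box:
        b=np.zeros_like(m);b[box[1]:box[3],box[0]:box[2]]=1;m&=b
    return m
if __name__=='__main__':
  B={'top':dict(disp=(195,130,320,240),jig=(345,175,415,260)),'scene':dict(disp=(190,165,320,310),jig=(340,140,410,230))}
  for n in('top','scene'):
    d=np.load(n+'.npz');P=d['P'];img=d['img']
    def rep(name,m):
        Q=P[m];
        if len(Q)<4: print(n,name,len(Q));return
        print(n,name,len(Q),'med',np.median(Q,0).round(4),'z5-95',np.percentile(Q[:,2],[5,50,95]).round(3),'rect',[np.round(a,4).tolist() if not np.isscalar(a) else round(a,2) for a in cv2.minAreaRect(Q[:,:2].astype(np.float32))])
    rep('rail',mask(img,(8,170,150),(20,255,255),B[n]['disp']))
    rep('red',mask(img,(0,180,80),(4,255,255),B[n]['disp'])&(P[...,2]>.19)&(P[...,2]<.215))
    rep('blue',mask(img,(100,130,60),(125,255,255),B[n]['disp'])&(P[...,2]>.19)&(P[...,2]<.215))
    rep('handle',mask(img,(6,170,120),(20,255,255),B[n]['jig'])&(P[...,2]>.09))
    b=np.zeros(P.shape[:2],bool);x=B[n]['jig'];b[x[1]:x[3],x[0]:x[2]]=1
    rep('base',b&(P[...,2]>.008)&(P[...,2]<.016))
    rep('fence',b&(P[...,2]>.064)&(P[...,2]<.076))
    rep('jaw',b&(P[...,2]>.051)&(P[...,2]<.060))
    b[:]=0;x=B[n]['disp'];b[x[1]:x[3],x[0]:x[2]]=1
    rep('trayfrontplus',b&(P[...,2]>.264)&(P[...,2]<.274))
E
python3 m.py
```

```text
top rail 257 med [0.5844 0.167  0.2395] z5-95 [0.11  0.24  0.246] rect [[0.4961, 0.1581], [0.213, 0.2798], 15.32]
top red 103 med [0.5947 0.2365 0.2035] z5-95 [0.198 0.203 0.209] rect [[0.5956, 0.2372], [0.0259, 0.0404], 22.19]
top blue 107 med [0.6413 0.1257 0.2034] z5-95 [0.2   0.203 0.208] rect [[0.641, 0.1262], [0.0274, 0.0391], 25.8]
top handle 28 med [ 0.5462 -0.2198  0.1016] z5-95 [0.091 0.102 0.107] rect [[0.5457, -0.2202], [0.0191, 0.0171], 59.2]
top base 1361 med [ 0.5086 -0.2006  0.0122] z5-95 [0.008 0.012 0.015] rect [[0.5392, -0.2126], [0.278, 0.2351], 0.29]
top fence 221 med [ 0.6185 -0.2608  0.0706] z5-95 [0.065 0.071 0.075] rect [[0.5831, -0.2417], [0.1094, 0.1106], 60.19]
top jaw 274 med [ 0.5599 -0.2279  0.0557] z5-95 [0.052 0.056 0.059] rect [[0.576, -0.2281], [0.1096, 0.112], 51.73]
top trayfrontplus 398 med [0.6584 0.1978 0.2678] z5-95 [0.264 0.268 0.273] rect [[0.6755, 0.2006], [0.099, 0.2697], 22.5]
scene rail 326 med [0.5922 0.1484 0.2274] z5-95 [0.063 0.227 0.243] rect [[0.6302, 0.0866], [0.1208, 0.43], 31.81]
scene red 222 med [0.592  0.2403 0.2022] z5-95 [0.197 0.202 0.206] rect [[0.5924, 0.2402], [0.0389, 0.0402], 34.3]
scene blue 206 med [0.6376 0.13   0.2024] z5-95 [0.198 0.202 0.206] rect [[0.6383, 0.1294], [0.0368, 0.042], 28.67]
scene handle 18 med [ 0.5438 -0.2121  0.0977] z5-95 [0.093 0.098 0.103] rect [[0.5447, -0.211], [0.0221, 0.0114], 5.54]
scene base 1566 med [ 0.503  -0.1945  0.0117] z5-95 [0.009 0.012 0.015] rect [[0.5348, -0.1991], [0.1624, 0.2555], 57.44]
scene fence 240 med [ 0.6183 -0.2575  0.0692] z5-95 [0.065 0.069 0.074] rect [[0.5836, -0.2398], [0.1095, 0.1093], 60.72]
scene jaw 330 med [ 0.5631 -0.2227  0.0556] z5-95 [0.052 0.056 0.059] rect [[0.5687, -0.2315], [0.1089, 0.1045], 59.79]
scene trayfrontplus 447 med [0.6552 0.1926 0.2676] z5-95 [0.264 0.268 0.272] rect [[0.6739, 0.2033], [0.0985, 0.2696], 22.5]
```

```bash
cat >> h.py <<'E'
def go(p,yaw=None):
    T=tool(); d=T[:3,:3].T@(np.array(p)-T[:3,3])*100
    cur=np.arctan2(T[1,0],T[0,0]); t=0 if yaw is None else -((yaw-cur+np.pi)%(2*np.pi)-np.pi)
    print('shift cm',d.round(2),'turn',round(t,3),'yaw',round(cur,4),'at',T[:3,3].round(4))
E
python3 - <<'E'
from h import *
c=cam('wrist');print(np.round(c['mount'],3).tolist());print(tool().round(3).tolist())
go([.47,-.17,.32],1.047)
d=np.load('top.npz');P=d['P'];z=P[130:240,195:320].reshape(-1,3)
o=np.array([.618,.179]);a=np.radians(22.5);R=np.array([[np.cos(a),np.sin(a)],[-np.sin(a),np.cos(a)]])
L=(z[:,:2]-o)@R.T
for h in np.arange(.2,.36,.01):
    m=(z[:,2]>h)&(z[:,2]<=h+.01)&(abs(L[:,1])<.16)&(abs(L[:,0])<.15)
    if m.sum()>3: print(round(h,2),m.sum(),'x',np.percentile(L[m,0],[0,5,50,95]).round(3),'y',np.percentile(L[m,1],[2,50,98]).round(3))
E
```

```text
[[1.0, 0.0, 0.001, -0.0], [0.001, 0.266, -0.964, -0.159], [-0.0, 0.964, 0.266, 0.076], [0.0, 0.0, 0.0, 1.0]]
[[0.233, -0.0, -0.973, 0.128], [0.973, -0.001, 0.233, 0.535], [-0.001, -1.0, 0.0, 0.224], [0.0, 0.0, 0.0, 1.0]]
shift cm [-60.59  -9.55 -49.66] turn 0.289 yaw 1.3361 at [0.1279 0.5347 0.224 ]
0.2 408 x [-0.049 -0.047 -0.008  0.015] y [-0.107 -0.018  0.103]
0.21 135 x [-0.047 -0.045 -0.042  0.005] y [-0.123 -0.001  0.113]
0.22 263 x [-0.044 -0.041  0.014  0.102] y [-0.126 -0.005  0.117]
0.23 1465 x [-0.041 -0.036  0.05   0.104] y [-0.128 -0.002  0.125]
0.24 754 x [-0.038 -0.035  0.054  0.105] y [-0.119  0.056  0.127]
0.25 219 x [0.012 0.013 0.057 0.108] y [-0.135 -0.009  0.128]
0.26 501 x [0.012 0.013 0.073 0.11 ] y [-0.136  0.003  0.132]
0.27 323 x [0.012 0.014 0.056 0.076] y [-0.127 -0.043  0.098]
0.28 206 x [0.045 0.049 0.062 0.076] y [-0.118 -0.058  0.012]
```

Call:
{"name": "jog_arm", "arguments": {
  "targets": [
    [9.4,[-10,-8,-8],0.1],
    [9.4,[-16,-9.5,-13],0.15],
    [9.4,[-22,-9.5,-18],0.289],
    [9.4,[-26,-9.5,-22],0.289],
    [9.4,[-30,-9.5,-25],0.289],
    [9.4,[-34,-9.5,-28],0.289],
    [9.4,[-38,-9.5,-31],0.289],
    [9.4,[-42,-9.5,-34],0.289],
    [9.4,[-46,-9.5,-37.5],0.289],
    [9.4,[-50,-9.5,-41],0.289]
  ]
}}

```text
time_s: 1.15
ee_pos: [0.3396, 0.0963, 0.3144]
eef_rot: [-1.571, -0.001, 1.047]
force: [0.4, 1.2, 0.6]
grip_width: 0.094
```

Run:
```python
from h import *
go([.47,-.17,.32],1.047)
```

```text
shift cm [-16.54  -0.55 -24.61] turn 0.0 yaw 1.0472 at [0.3396 0.0963 0.3144]
```

Call:
{"name": "jog_arm", "arguments": {
  "targets": [
    [9.4,[-3,0,-4.5],0],
    [9.4,[-5.5,0,-8.5],0],
    [9.4,[-8.2,0,-12.5],0],
    [9.4,[-11,0,-16.5],0],
    [9.4,[-13.8,0,-20.5],0],
    [9.4,[-16.5,0,-24.5],0],
    [9.4,[-16.5,0,-24.5],0],
    [9.4,[-16.5,0,-24.5],0]
  ]
}}

```text
time_s: 1.95
ee_pos: [0.4689, -0.1676, 0.3133]
eef_rot: [-1.569, 0.0, 1.045]
force: [0.5, 1.0, -0.4]
grip_width: 0.0938
```

Run:
```python
from h import *
from m import mask
print(tool()[:3,3].round(4))
c=cam('wrist');save(c,'w1');P=pts(c);np.savez('w1.npz',P=P,**c)
a=np.radians(-30);u=np.array([np.cos(a),np.sin(a)]);v=np.array([-u[1],u[0]])
for n,lo,hi in(('base',.008,.016),('fence',.066,.074),('jaw',.052,.060),('handle',.097,.107)):
    m=(P[...,2]>lo)&(P[...,2]<hi)&(np.hypot(P[...,0]-.54,P[...,1]+.22)<.2)
    Q=P[m]; 
    k,l,s,ce=cv2.connectedComponentsWithStats(m.astype(np.uint8))
    i=1+np.argmax(s[1:,4]);Q=P[l==i]
    r=cv2.minAreaRect(Q[:,:2].astype(np.float32));print(n,len(Q),np.median(Q,0).round(4),r)
```

```text
[ 0.4689 -0.1676  0.3133]
base 9839 [ 0.5003 -0.1974  0.0107] ((0.5358536243438721, -0.21629539132118225), (0.13034792244434357, 0.22493304312229156), 60.33985137939453)
fence 1228 [ 0.6203 -0.2656  0.0686] ((0.6213358640670776, -0.2648014426231384), (0.10995938628911972, 0.02333574928343296), 59.69941711425781)
jaw 1802 [ 0.5525 -0.2242  0.0546] ((0.5546724796295166, -0.22690394520759583), (0.060000281780958176, 0.0694427341222763), 60.3394775390625)
handle 252 [ 0.5454 -0.2215  0.1003] ((0.5461759567260742, -0.2214335799217224), (0.0189225897192955, 0.019136041402816772), 59.96177673339844)
```

View pics/w1.png

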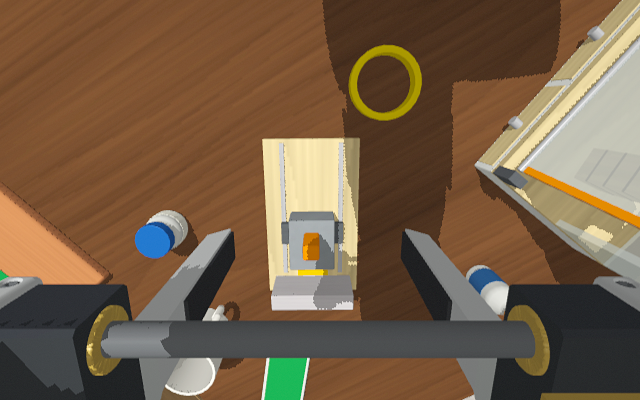

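The wrist picture shows the handle at (311,246), the fence at (312,293) and a yellow strip between jaw and fence. The jig centre is about (0.536,-0.216), yawed -30°. The handle is at (0.546,-0.221), so the jaw is at about 0.0965.

Run:
```python
from h import *
go([.5462,-.2214,.090],1.050)
```

```text
shift cm [-0.85 22.37 -9.45] turn -0.003 yaw 1.0467 at [ 0.4688 -0.1668  0.3138]
```

Call:
{"name": "jog_arm", "arguments": {
  "targets": [
    [6,[-0.8,3,-3.5],0],
    [6,[-0.8,6,-7],0],
    [6,[-0.8,10,-9.4],0],
    [6,[-0.8,14,-9.4],0],
    [6,[-0.8,18,-9.4],0],
    [6,[-0.8,21,-9.4],0],
    [6,[-0.8,22.4,-9.4],0],
    [6,[-0.8,22.4,-9.4],0],
    [6,[-0.8,22.4,-9.4],0]
  ]
}}

```text
time_s: 2.9
ee_pos: [0.5471, -0.2209, 0.0919]
eef_rot: [-1.573, -0.0, 1.048]
force: [1.1, -0.4, 0.6]
grip_width: 0.0599
```

Call:
{"name": "jog_arm", "arguments": {
  "targets": [
    [0,[0,0,0],0],
    [0,[0,0,0],0],
    [0,[0,0,0],0],
    [0,[0,0,0],0],
    [0,[0,0,0],0],
    [0,[0,0,0],0],
    [0,[0,0,0],0],
    [0,[0,0,0],0]
  ],
  "grip_force": 15
}}

```text
time_s: 3.7
ee_pos: [0.5461, -0.2218, 0.0902]
eef_rot: [-1.571, 0.001, 1.047]
force: [-2.9, -4.0, 1.2]
grip_width: 0.0199
```

Call:
{"name": "jog_arm", "arguments": {
  "targets": [
    [0,[0,0,1],0],
    [0,[0,0,2],0],
    [0,[0,0,3],0],
    [0,[0,0,4],0],
    [0,[0,0,5],0],
    [0,[0,0,6],0],
    [0,[0,0,7],0],
    [0,[0,0,8],0],
    [0,[0,0,8.5],0],
    [0,[0,0,8.5],0]
  ]
}}

```text
time_s: 4.7
ee_pos: [0.4718, -0.1794, 0.0902]
eef_rot: [-1.57, 0.002, 1.047]
force: [-7.1, -9.2, 1.6]
grip_width: 0.0196
```

Call:
{"name": "jog_arm", "arguments": {
  "targets": [
    [5,[0,0,0],0],
    [6,[0,0,0],0],
    [6,[0,0,0],0],
    [6,[0,0,0],0]
  ]
}}

```text
time_s: 5.1
ee_pos: [0.4729, -0.1785, 0.0901]
eef_rot: [-1.571, -0.0, 1.047]
force: [-0.5, -0.4, -0.2]
grip_width: 0.0485
```

Run:
```python
from h import *
print(obs()['grip_width'])
a=np.radians(22.5);o=np.array([.6188,.1772]);u=np.array([np.cos(a),np.sin(a)])
go([*(tool()[:2,3]),.35])
p=np.array([.593,.2395])-.11*u
go([*p,.36],np.radians(112.5))
```

```text
0.048535935762012726
shift cm [  0.   -25.99  -0.  ] turn 0 yaw 1.0472 at [ 0.4729 -0.1785  0.0901]
shift cm [ 33.48 -26.99  17.2 ] turn -0.916 yaw 1.0472 at [ 0.4729 -0.1785  0.0901]
```

Call:
{"name": "jog_arm", "arguments": {
  "targets": [
    [6,[0,-4,0],0],
    [6,[0,-8,0],0],
    [6,[0,-12.5,0],0],
    [6,[2,-17,1],-0.1],
    [6,[6,-21,3],-0.2],
    [6,[10,-24,5],-0.3],
    [6,[14,-26,7],-0.4],
    [6,[18,-27,9],-0.5],
    [6,[22,-27,11.3],-0.6],
    [6,[26,-27,13.4],-0.7]
  ]
}}

```text
time_s: 6.1
ee_pos: [0.4865, 0.1157, 0.3608]
eef_rot: [-1.572, -0.0, 1.751]
force: [0.4, 0.1, -0.5]
grip_width: 0.0601
```

Run:
```python
from h import *
a=np.radians(22.5);u=np.array([np.cos(a),np.sin(a)])
p=np.array([.593,.2395])-.11*u
go([*p,.36],np.radians(112.5))
```

```text
shift cm [ 7.95  0.09 -1.94] turn -0.212 yaw 1.7511 at [0.4865 0.1157 0.3608]
```

Call:
{"name": "jog_arm", "arguments": {
  "targets": [
    [6,[3,0,-1],-0.1],
    [6,[6,0,-1.5],-0.212],
    [6,[8,0,-1.9],-0.212],
    [6,[8,0,-1.9],-0.212],
    [6,[8,0,-1.9],-0.212]
  ]
}}

```text
time_s: 6.6
ee_pos: [0.4915, 0.1955, 0.3599]
eef_rot: [-1.57, 0.0, 1.959]
force: [-0.4, -1.0, -0.3]
grip_width: 0.0602
```

Run:
```python
from h import *
from m import mask
c=cam('wrist');save(c,'w2');P=pts(c)
o=np.array([.6188,.1772]);a=np.radians(22.5);R=np.array([[np.cos(a),np.sin(a)],[-np.sin(a),np.cos(a)]])
for n,m in(('red',mask(c['img'],(0,180,60),(4,255,255))&(abs(P[...,2]-.202)<.006)),('blue',mask(c['img'],(100,130,40),(125,255,255))&(abs(P[...,2]-.202)<.006)),('rail',mask(c['img'],(8,170,120),(20,255,255))&(P[...,2]>.22)),('tray',(abs(P[...,2]-.268)<.005)&(P[...,0]>.5))):
    Q=P[m]
    if len(Q)<5: print(n,len(Q));continue
    L=(Q[:,:2]-o)@R.T
    print(n,len(Q),Q.mean(0).round(4),cv2.minAreaRect(Q[:,:2].astype(np.float32)),'loc',np.percentile(L,[1,50,99],axis=0).round(4).tolist(),'z',np.percentile(Q[:,2],[5,50,95]).round(4))
```

```text
red 888 [0.6    0.2392 0.2012] ((0.5983244776725769, 0.23915055394172668), (0.03138589859008789, 0.04060912877321243), 35.2989387512207) loc [[-0.0064, 0.0443], [0.0061, 0.0641], [0.0218, 0.0861]] z [0.2    0.2012 0.2023]
blue 143 [0.6431 0.1227 0.2012] ((0.6444555521011353, 0.1208341047167778), (0.011548314243555069, 0.02438085712492466), 80.33656311035156) loc [[-0.0059, -0.0648], [0.0007, -0.0601], [0.0144, -0.0517]] z [0.2001 0.2012 0.2024]
rail 2598 [0.5838 0.1644 0.2419] ((0.5574998259544373, 0.13697996735572815), (0.16503652930259705, 0.22373811900615692), 41.6266975402832) loc [[-0.1437, -0.1166], [-0.0356, 0.0206], [-0.0289, 0.1148]] z [0.2323 0.2389 0.2412]
tray 362 [0.6667 0.1965 0.2683] ((0.6473141312599182, 0.24775683879852295), (0.019150327891111374, 0.15471214056015015), 24.62506103515625) loc [[0.0462, -0.0228], [0.0506, 0.0014], [0.0637, 0.0185]] z [0.2634 0.2686 0.2727]
```

View pics/w2.png

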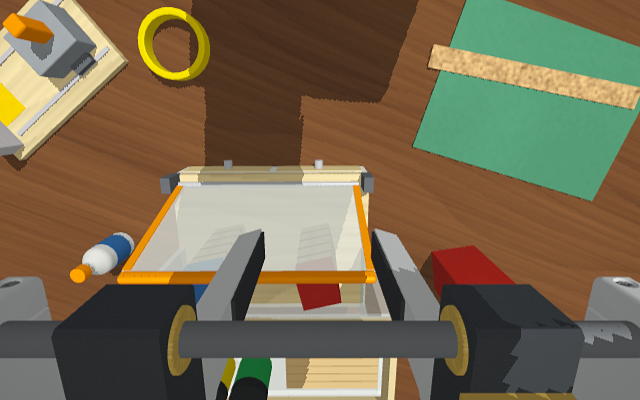

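Run:
```python
from h import *
o=np.array([.6188,.1772]);a=np.radians(22.5);R=np.array([[np.cos(a),np.sin(a)],[-np.sin(a),np.cos(a)]])
for n in('top','scene'):
    P=np.load(n+'.npz')['P'].reshape(-1,3);L=(P[:,:2]-o)@R.T
    for x0,x1 in((.005,.018),(.018,.032),(.032,.04)):
        for y0,y1 in((-.04,.04),(.04,.10),(.1,.16)):
            m=(L[:,0]>x0)&(L[:,0]<x1)&(L[:,1]>y0)&(L[:,1]<y1); print(n,x0,y0,m.sum(),np.percentile(P[m,2],[50,90,99]).round(3))
p=o+R.T@[-.009,.0645]
go([*p,.30],np.radians(112.5)); go([*p,.203],np.radians(112.5))
```

```text
top 0.005 -0.04 221 [0.235 0.27  0.275]
top 0.005 0.04 164 [0.233 0.27  0.273]
top 0.005 0.1 134 [0.155 0.267 0.271]
top 0.018 -0.04 149 [0.066 0.238 0.27 ]
top 0.018 0.04 65 [0.234 0.266 0.272]
top 0.018 0.1 104 [0.093 0.265 0.269]
top 0.032 -0.04 120 [0.231 0.237 0.24 ]
top 0.032 0.04 64 [0.233 0.236 0.24 ]
top 0.032 0.1 63 [0.231 0.253 0.267]
scene 0.005 -0.04 321 [0.234 0.269 0.272]
scene 0.005 0.04 265 [0.232 0.269 0.272]
scene 0.005 0.1 240 [0.155 0.268 0.272]
scene 0.018 -0.04 148 [0.064 0.233 0.252]
scene 0.018 0.04 66 [0.231 0.236 0.268]
scene 0.018 0.1 147 [0.063 0.261 0.267]
scene 0.032 -0.04 145 [0.231 0.235 0.237]
scene 0.032 0.04 92 [0.232 0.235 0.236]
scene 0.032 0.1 105 [0.204 0.241 0.264]
shift cm [ -0.02   6.01 -10.18] turn -0.005 yaw 1.9585 at [0.4915 0.1951 0.3601]
shift cm [ -0.02  15.71 -10.18] turn -0.005 yaw 1.9585 at [0.4915 0.1951 0.3601]
```

The picture shows the red top at (320,295) behind the rail, which runs at row ≈275. The block is turned about 12° in its place.

The jog interface only turns the hand about its own approach axis, so it can't be tilted. An upright hand just clears the tray if the TCP stays at z ≥ 0.195. So I'll go down the slot, grip the block's top 25 mm, and let the fingers pull the flap open as the hand draws to -x.

Call:
{"name": "jog_arm", "arguments": {
  "targets": [
    [7,[0,0,-4],0],
    [7,[0,0,-8],0],
    [7,[0,0,-10.2],0],
    [7,[0,3,-10.2],0],
    [7,[0,7,-10.2],0],
    [7,[0,10,-10.2],0],
    [7,[0,12,-10.2],0],
    [7,[0,13.5,-10.2],0],
    [7,[0,13.5,-10.2],0]
  ]
}}

```text
time_s: 7.55
ee_pos: [0.5855, 0.2328, 0.2232]
eef_rot: [-1.567, -0.0, 1.957]
force: [-1.2, 0.5, -0.1]
grip_width: 0.07
```

Run:
```python
from h import *
o=np.array([.6188,.1772]);a=np.radians(22.5);R=np.array([[np.cos(a),np.sin(a)],[-np.sin(a),np.cos(a)]])
p=o+R.T@[-.009,.0645]
go([*p,.196],np.radians(112.5)); print(obs()['force'])
c=cam('wrist');save(c,'w3')
```

```text
shift cm [ 0.04  2.72 -0.05] turn -0.006 yaw 1.9575 at [0.5855 0.2328 0.2232]
[-1.18730929  0.46149189 -0.14343991]
```

View pics/w3.png

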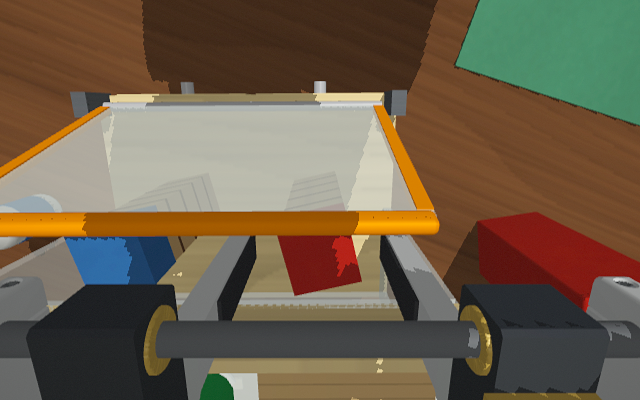

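The red top (320,265) sits between the fingers (inner edges at about columns 250 and 385), behind the rail. I'll go down and close.

Call:
{"name": "jog_arm", "arguments": {
  "targets": [
    [7,[0,1,0],0],
    [7,[0,2,0],0],
    [7,[0,2.7,0],-0.006],
    [7,[0,2.7,0],-0.006],
    [7,[0,2.7,0],-0.006]
  ]
}}

```text
time_s: 8.1
ee_pos: [0.5859, 0.2343, 0.1981]
eef_rot: [-1.571, 0.0, 1.965]
force: [0.1, -0.0, -0.2]
grip_width: 0.07
```

Call:
{"name": "jog_arm", "arguments": {
  "targets": [
    [5.5,[0,0,0],0],
    [4.8,[0,0,0],0],
    [4.4,[0,0,0],0],
    [4.0,[0,0,0],0],
    [3.5,[0,0,0],0],
    [3,[0,0,0],0],
    [3,[0,0,0],0],
    [3,[0,0,0],0]
  ],
  "grip_force": 20
}}

```text
time_s: 8.9
ee_pos: [0.586, 0.2343, 0.1982]
eef_rot: [-1.571, 0.0, 1.965]
force: [-0.6, -0.9, 1.8]
grip_width: 0.0435
```

Call:
{"name": "jog_arm", "arguments": {
  "targets": [
    [3,[0,0,0],0],
    [3,[0,0,0],0],
    [3,[0,0,0],0],
    [3,[0,0,0],0],
    [3,[0,0,0],0]
  ],
  "grip_force": 40
}}

```text
time_s: 9.4
ee_pos: [0.586, 0.2343, 0.1982]
eef_rot: [-1.571, -0.0, 1.965]
force: [0.8, 0.3, 3.0]
grip_width: 0.0427
```

Run:
```python
from h import *
c=cam('wrist');cv2.imwrite('pics/w4.png',cv2.resize(c['img'][180:330,160:480,::-1],None,fx=2,fy=2))
```

```text
(no output)
```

View pics/w4.png

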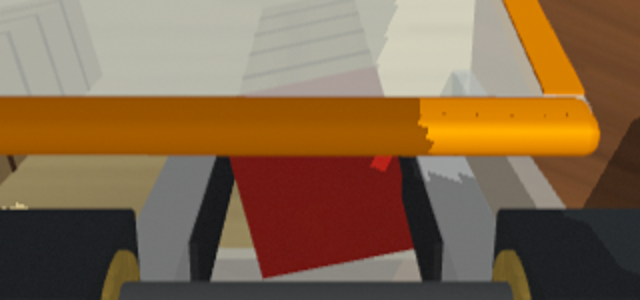

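The block is still about 10° off in the grip: its edges are tilted, and the width is 42.7 mm. I'll draw it about 30 mm forward, away from the tray, then re-grip with the hand turned to match.

Call:
{"name": "jog_arm", "arguments": {
  "targets": [
    [3,[0,-0.1,0.3],0],
    [3,[0,-0.1,0.8],0],
    [3,[0,-0.1,1.3],0],
    [3,[0,-0.1,1.8],0],
    [3,[0,-0.1,2.3],0],
    [3,[0,-0.1,2.7],0],
    [3,[0,-0.1,3.0],0],
    [3,[0,-0.1,3.0],0]
  ]
}}

```text
time_s: 10.25
ee_pos: [0.558, 0.2227, 0.1992]
eef_rot: [-1.571, 0.0, 1.965]
force: [1.3, 1.1, -1.1]
grip_width: 0.0428
```

Call:
{"name": "jog_arm", "arguments": {
  "targets": [
    [4.5,[0,0.1,0],0],
    [5,[0,0.1,0],0],
    [5.5,[0,0.1,0],0],
    [6,[0,0.1,0],0],
    [6,[0,0.1,0],0]
  ]
}}

```text
time_s: 10.75
ee_pos: [0.5583, 0.2228, 0.1981]
eef_rot: [-1.571, 0.0, 1.965]
force: [0.5, 0.1, -0.8]
grip_width: 0.0598
```

```bash
cat > red.py <<'E'
from h import *
from m import mask
o=np.array([.6188,.1772]);a=np.radians(22.5);R=np.array([[np.cos(a),np.sin(a)],[-np.sin(a),np.cos(a)]])
def loc(p): return (np.asarray(p)[...,:2]-o)@R.T
if __name__=='__main__':
  T=tool();print('tcp',T[:3,3].round(4),'loc',loc(T[:3,3]).round(4),obs()['grip_width'])
  for n in('scene','wrist'):
    c=cam(n);P=pts(c);L=loc(P)
    m=mask(c['img'],(0,170,50),(5,255,255))&(P[...,2]>.195)&(P[...,2]<.209)&(abs(L[...,0])<.1)&(abs(L[...,1])<.15)
    Q=P[m];print(n,len(Q))
    if len(Q)>10:
        l=L[m];print(np.percentile(l,[1,50,99],axis=0).round(4).tolist(),cv2.minAreaRect(l.astype(np.float32)))
    m=mask(c['img'],(8,170,100),(20,255,255))&(P[...,2]>.2)&(abs(L[...,0])<.12)&(abs(L[...,1])<.1)
    if m.sum()>10: print('rail',m.sum(),np.median(L[m],0).round(4),np.median(P[m][:,2]).round(4))
  cv2.imwrite('pics/last.png',c['img'][...,::-1])
E
python3 red.py; cp pics/last.png pics/w5.png
```

```text
tcp [0.5583 0.2228 0.1981] loc [-0.0385  0.0653] 0.059815326450588825
scene 0
rail 45 [-0.0525 -0.0683] 0.245
wrist 1534
[[-0.0223, 0.0472], [-0.0167, 0.0642], [-0.0084, 0.0871]] ((-0.017526667565107346, 0.06728042662143707), (0.015166150406002998, 0.04120410978794098), 8.826103210449219)
rail 11435 [-0.0549  0.0318] 0.2441
```

View pics/w5.png

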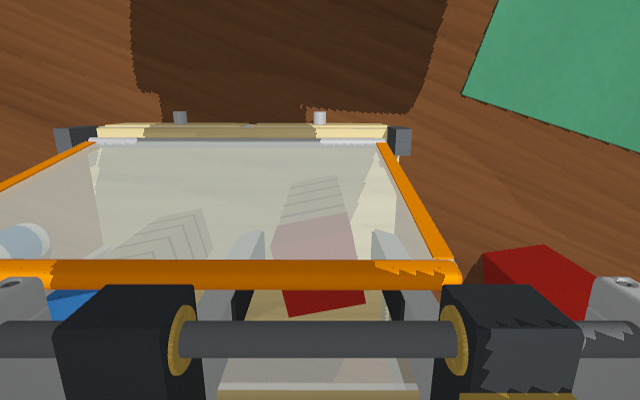

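The flap now leans on the fingers (rail at row ≈272), and the red top shows behind it, turned about 8.8° to the hand. I'll turn the hand to match and re-grip.

Call:
{"name": "jog_arm", "arguments": {
  "targets": [
    [6,[-0.1,0.1,0],-0.08],
    [6,[-0.1,0.2,0],-0.154],
    [6,[-0.1,0.2,0],-0.154],
    [5,[-0.1,0.2,0],-0.154],
    [4.5,[-0.1,0.2,0],-0.154],
    [4,[-0.1,0.2,0],-0.154],
    [3.5,[-0.1,0.2,0],-0.154],
    [3,[-0.1,0.2,0],-0.154],
    [3,[-0.1,0.2,0],-0.154],
    [3,[-0.1,0.2,0],-0.154]
  ],
  "grip_force": 25
}}

```text
time_s: 11.85
ee_pos: [0.5586, 0.2219, 0.1961]
eef_rot: [-1.571, -0.0, 2.119]
force: [0.2, 1.2, 0.5]
grip_width: 0.0405
```

```bash
python3 red.py
```

```text
tcp [0.5586 0.2219 0.1961] loc [-0.0385  0.0643] 0.040459071573234556
scene 0
rail 62 [-0.0564 -0.0552] 0.247
wrist 2404
[[-0.0278, 0.046], [-0.0196, 0.0643], [-0.0088, 0.0866]] ((-0.020982792600989342, 0.06630798429250717), (0.021226201206445694, 0.04066108167171478), 11.03116512298584)
rail 12836 [-0.059   0.0216] 0.2452
```

Call:
{"name": "jog_arm", "arguments": {
  "targets": [
    [3,[0,-0.3,0],0],
    [3,[0.1,-0.4,0.5],0],
    [3,[0.2,-0.4,1.0],0],
    [3,[0.25,-0.4,1.5],0],
    [3,[0.3,-0.4,2.0],0],
    [3,[0.4,-0.4,2.5],0],
    [3,[0.4,-0.4,2.5],0],
    [3,[0.4,-0.4,2.5],0],
    [3,[0.4,-0.4,2.5],0],
    [3,[0.4,-0.4,2.5],0]
  ]
}}

```text
time_s: 12.95
ee_pos: [0.5353, 0.2123, 0.2001]
eef_rot: [-1.571, 0.0, 2.119]
force: [1.2, -0.0, -0.9]
grip_width: 0.0398
```

```bash
python3 red.py; cp pics/last.png pics/w6.png
```

```text
tcp [0.5353 0.2123 0.2001] loc [-0.0637  0.0644] 0.03983769940000259
scene 0
rail 52 [-0.0809 -0.0482] 0.2489
wrist 2555
[[-0.054, 0.046], [-0.0454, 0.0643], [-0.0338, 0.0866]] ((-0.04661320149898529, 0.06632024794816971), (0.0226067453622818, 0.040718208998441696), 10.51196575164795)
rail 11607 [-0.0836  0.021 ] 0.2476
```

View pics/w6.png

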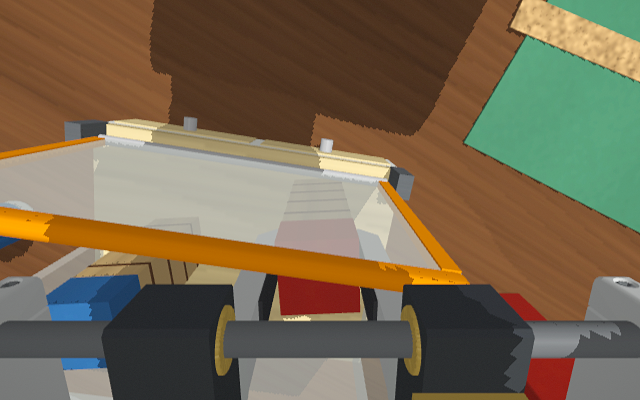

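The fingers hold the squared red top (320,295) and the rail leans on them at x ≈ -0.081, so the flap is at about 0.29 rad. I'll open it a little more, hold, then lift straight out.

Call:
{"name": "jog_arm", "arguments": {
  "targets": [
    [3,[0.1,0,0.6],0],
    [3,[0.1,0,0.6],0],
    [3,[0.1,0,0.6],0],
    [3,[0.1,0,0.6],0],
    [3,[0.1,0,0.6],0],
    [3,[0.1,-1,0.6],0],
    [3,[0.1,-3,0.6],0],
    [3,[0.1,-5,0.6],0],
    [3,[0.1,-7,0.6],0],
    [3,[0.1,-9,0.6],0]
  ]
}}

```text
time_s: 14.05
ee_pos: [0.5292, 0.21, 0.2915]
eef_rot: [-1.57, -0.0, 2.119]
force: [1.5, 0.5, -1.1]
grip_width: 0.0397
```

Call:
{"name": "jog_arm", "arguments": {
  "targets": [
    [3,[0,-2,0],0],
    [3,[0,-4,0],0],
    [3,[0,-6,0],0],
    [3,[0,-8,0],0],
    [3,[0,-10,0],0],
    [3,[0,-12,0],0],
    [3,[0,-12.5,0],0],
    [3,[0,-12.5,0],0],
    [3,[0,-12.5,0],0]
  ]
}}

```text
time_s: 14.95
ee_pos: [0.5293, 0.2099, 0.4141]
eef_rot: [-1.569, -0.0, 2.119]
force: [0.2, -1.0, -1.2]
grip_width: 0.0397
```

```bash
cat > chk.py <<'E'
from red import *
import sys
T=tool();print(T[:3,3].round(4),loc(T[:3,3]).round(4),obs()['grip_width'],obs()['force'])
c=cam('scene');save(c,sys.argv[1]);P=pts(c);L=loc(P)
m=mask(c['img'],(8,170,100),(20,255,255))&(P[...,2]>.2)&(P[...,2]<.26)&(abs(L[...,0])<.12)&(abs(L[...,1])<.11)
print('rail',m.sum(),np.median(L[m],0).round(4))
m=mask(c['img'],(100,130,40),(125,255,255))&(abs(P[...,2]-.202)<.007)&(abs(L[...,0])<.1)&(abs(L[...,1])<.12)
print('blue',m.sum(),P[m].mean(0).round(4),cv2.minAreaRect(P[m][:,:2].astype(np.float32)))
u=np.array([np.cos(np.radians(-29.8)),np.sin(np.radians(-29.8))])
pad=np.array([.5359,-.2163])+.065*u;print('pad',pad)
go([*pad,.40],np.radians(60.2))
E
python3 chk.py s7
```

```text
[0.5293 0.2099 0.4141] [-0.0701  0.0645] 0.039708371192330734 [ 0.18283231 -0.95667935 -1.23301168]
rail 3 [-0.0311  0.0828]
blue 0 [nan nan nan] ((0.0, 0.0), (0.0, 0.0), 0.0)
pad [ 0.59230475 -0.24860331]
shift cm [-42.42   1.41  18.52] turn 1.068 yaw 2.1191 at [0.5293 0.2099 0.414 ]chk.py:8: RuntimeWarning: Mean of empty slice.
  print('blue',m.sum(),P[m].mean(0).round(4),cv2.minAreaRect(P[m][:,:2].astype(np.float32)))
  ret = um.true_divide(
```

View pics/s7.png

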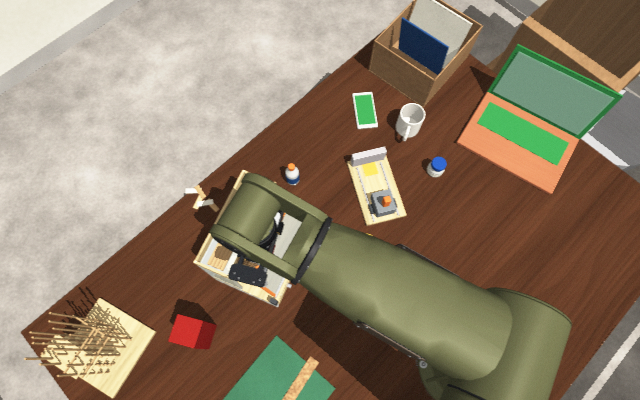

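The flap is shut (rail at -0.031), the jaw is back at (383,203) with the yellow square clear at (370,170), and the hand hides the block. Now I'll carry it over.

Call:
{"name": "jog_arm", "arguments": {
  "targets": [
    [3,[-2,0,1],0.08],
    [3,[-6,0,3],0.2],
    [3,[-10,0,5],0.32],
    [3,[-14,0,7],0.44],
    [3,[-18,0,9],0.56],
    [3,[-22,0,11],0.68],
    [3,[-26,0,12.5],0.8],
    [3,[-30,0,14],0.92],
    [3,[-34,0,15.5],1.0],
    [3,[-38,0,17.5],1.068]
  ]
}}

```text
time_s: 16.0
ee_pos: [0.5783, -0.2071, 0.414]
eef_rot: [-1.569, 0.0, 1.048]
force: [1.3, 0.7, -0.8]
grip_width: 0.0397
```

```bash
cat > pl.py <<'E'
from h import *
u=np.array([np.cos(np.radians(-29.8)),np.sin(np.radians(-29.8))]);v=np.array([-u[1],u[0]]);C=np.array([.5359,-.2163])
if __name__=='__main__':
  T=tool();r=T[:2,3]-C;print('jig',r@u,r@v)
  p=C+.0475*u;go([*p,.25],np.radians(60.2));go([*p,.147],np.radians(60.2))
E
python3 pl.py
```

```text
jig 0.032218417354906624 0.02904672124654508
shift cm [-2.9  16.4  -1.56] turn -0.003 yaw 1.0481 at [ 0.5783 -0.2071  0.414 ]
shift cm [-2.9  26.7  -1.58] turn -0.003 yaw 1.0481 at [ 0.5783 -0.2071  0.414 ]
```

Call:
{"name": "jog_arm", "arguments": {
  "targets": [
    [3,[-2.9,2,-1.6],-0.003],
    [3,[-2.9,6,-1.6],-0.003],
    [3,[-2.9,10,-1.6],-0.003],
    [3,[-2.9,14,-1.6],-0.003],
    [3,[-2.9,18,-1.6],-0.003],
    [3,[-2.9,21,-1.6],-0.003],
    [3,[-2.9,23,-1.6],-0.003],
    [3,[-2.9,24,-1.6],-0.003],
    [3,[-2.9,24,-1.6],-0.003]
  ]
}}

```text
time_s: 16.9
ee_pos: [0.5775, -0.2385, 0.1753]
eef_rot: [-1.571, -0.0, 1.054]
force: [-2.1, 0.2, 5.8]
grip_width: 0.0398
```

```bash
python3 pl.py
python3 - <<'E'
from h import *
print(obs()['force'])
ims=[cam(n)['img'] for n in('wrist','scene')]
a=ims[0];b=cv2.resize(ims[1][130:240,330:430],None,fx=3.6,fy=3.6)
b=b[:400] if b.shape[0]>400 else np.pad(b,((0,400-b.shape[0]),(0,0),(0,0)))
im=np.hstack([a,b]);cv2.imwrite('pics/w8.png',cv2.resize(im[...,::-1],(800,int(400*800/im.shape[1]))))
E
```

```text
jig 0.047151290098691 0.0014023920904162339
shift cm [-0.14 -7.47 -0.04] turn 0.003 yaw 1.0541 at [ 0.5775 -0.2385  0.1753]
shift cm [-0.14  2.83 -0.03] turn 0.003 yaw 1.0541 at [ 0.5775 -0.2385  0.1753]
[-2.12440765  0.21449002  5.75812767]
```

View pics/w8.png

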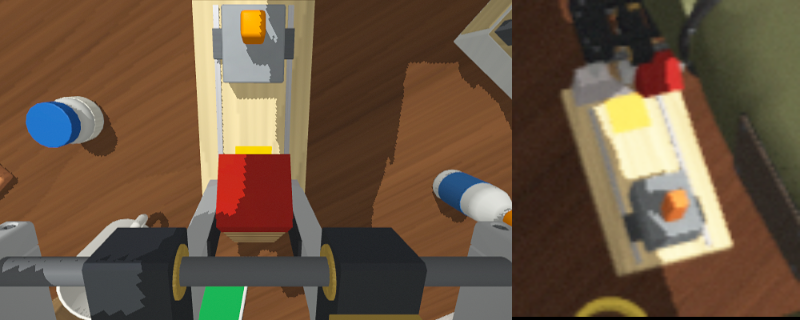

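The wrist half shows the block over the yellow square, but there is a wood-coloured strip at about (255,238), and the hand reads 5.8 N. I'll check the block's tilt by depth.

Run:
```python
from pl import *
from m import mask
c=cam('wrist');P=pts(c);J=np.stack([(P[...,:2]-C)@u,(P[...,:2]-C)@v,P[...,2]],-1)
print(obs()['force'])
print((tool()[:2,3]-C)@np.array([u,v]).T)
for r in range(180,320,8): print(r,c['img'][r,315].tolist(),J[r,315].round(4),c['img'][r,290].tolist(),J[r,290].round(4))
m=mask(c['img'],(0,170,50),(5,255,255))&(P[...,2]>.1)&(abs(J[...,1])<.05)&(abs(J[...,0]-.06)<.06)
Q=J[m];A=np.c_[Q[:,:2],np.ones(len(Q))];print(len(Q),np.linalg.lstsq(A,Q[:,2],rcond=None)[0],np.percentile(Q,[1,50,99],axis=0).round(4).tolist())
```

```text
[-2.34191871  0.59153146  6.50820968]
[0.04715343 0.00138073]
180 [241, 224, 172] [ 0.0436 -0.0011  0.0118] [245, 226, 171] [ 0.0437 -0.0251  0.0118]
188 [250, 214, 0] [ 0.0516 -0.0011  0.0115] [243, 226, 172] [ 0.052  -0.0254  0.0104]
196 [122, 27, 21] [1.310e-02 1.000e-04 1.819e-01] [200, 44, 28] [ 0.0128 -0.0113  0.1832]
204 [123, 27, 23] [0.0157 0.0002 0.1862] [200, 43, 27] [ 0.0161 -0.0112  0.1849]
212 [122, 27, 21] [0.019  0.0002 0.1877] [200, 40, 29] [ 0.0192 -0.0111  0.1871]
220 [123, 29, 25] [0.022  0.0002 0.19  ] [199, 41, 27] [ 0.0218 -0.0109  0.1906]
228 [123, 27, 22] [0.0247 0.0002 0.1927] [200, 40, 25] [ 0.0248 -0.0108  0.1925]
236 [123, 26, 21] [0.0277 0.0002 0.1946] [201, 43, 29] [ 0.0277 -0.0106  0.1948]
244 [124, 28, 22] [0.0308 0.0002 0.1963] [202, 40, 26] [ 0.0305 -0.0105  0.197 ]
252 [123, 25, 20] [0.0334 0.0003 0.1987] [202, 40, 29] [ 0.0331 -0.0104  0.1994]
260 [124, 27, 23] [0.0361 0.0003 0.2009] [203, 41, 30] [ 0.0359 -0.0103  0.2013]
268 [125, 28, 24] [0.039  0.0003 0.2026] [172, 33, 25] [ 0.0386 -0.0102  0.2033]
276 [124, 24, 18] [0.042  0.0003 0.2039] [124, 27, 22] [ 0.0413 -0.0101  0.2052]
284 [113, 23, 16] [0.0467 0.0003 0.2023] [111, 24, 19] [ 0.0462 -0.0103  0.2032]
292 [102, 79, 51] [7.100e-02 1.000e-04 1.681e-01] [107, 83, 54] [ 0.0708 -0.0135  0.1685]
300 [113, 91, 61] [ 0.1128 -0.0003  0.1094] [123, 94, 61] [ 0.1824 -0.0287 -0.0011]
308 [80, 53, 34] [ 0.1931 -0.001  -0.0022] [121, 79, 46] [ 0.1925 -0.0289 -0.0012]
316 [73, 48, 31] [ 0.2029 -0.001  -0.0016] [134, 86, 53] [ 0.2039 -0.0292 -0.0028]
8921 [0.48856746 0.00065504 0.18025433] [[0.0119, -0.0185, 0.1828], [0.03, 0.0015, 0.1952], [0.0572, 0.0212, 0.2062]]
```

Depth shows the block pitched about 37° in the grip, top towards the robot. The flap rail must have pushed its foot in during the lift, and the foot is now on the fence top. I'll lift it off, back up, go down between jaw and fence with a lighter grip, and use the fence face to swing it upright.

Call:
{"name": "jog_arm", "arguments": {
  "targets": [
    [3,[0,-2,0],0],
    [3,[0,-4,0],0],
    [3,[0,-6,0.5],0],
    [3,[-0.1,-6.5,2],0],
    [3,[-0.1,-6.5,3.5],0],
    [3,[-0.1,-6.5,5],0.004],
    [3,[-0.1,-6.5,5],0.004],
    [3,[-0.1,-6.5,5],0.004]
  ]
}}

```text
time_s: 17.85
ee_pos: [0.5338, -0.2149, 0.2398]
eef_rot: [-1.57, 0.0, 1.05]
force: [-0.3, 0.5, -1.4]
grip_width: 0.0403
```

```bash
cat > tl.py <<'E'
from pl import *
from m import mask
o=obs();T=tool();c=cam('wrist');P=pts(c);J=np.stack([(P[...,:2]-C)@u,(P[...,:2]-C)@v,P[...,2]],-1)
t=np.r_[(T[:2,3]-C)@u,(T[:2,3]-C)@v,T[2,3]];print('tcp jig',t.round(4),'F',np.round(o['force'],2),o['grip_width'],o['time_s'])
D=J-t
m=mask(c['img'],(0,150,40),(5,255,255))&(abs(D[...,1])<.024)&(abs(D[...,0])<.07)&(abs(D[...,2])<.08)
Q=D[m]
for y in range(170,330,10):
    k=m[y,300:335]
    if k.any(): q=D[y,300:335][k].mean(0);print(y,q[[0,2]].round(4),end='; ')
print()
x=Q[:,0]
w=(abs(D[...,1])<.018)&(D[...,2]<-.01)&(D[...,2]>-.13)&(abs(D[...,0])<.1)
E
python3 tl.py
```

```text
tcp jig [-2.500e-03  2.000e-04  2.398e-01] F [-0.28  0.5  -1.35] 0.040296217691782744 17.85
200 [-0.0329  0.0094]; 210 [-0.0291  0.0122]; 220 [-0.0253  0.0149]; 230 [-0.0216  0.0176]; 240 [-0.0179  0.0201]; 250 [-0.0143  0.0226]; 260 [-0.0109  0.0252]; 270 [-0.0075  0.0277]; 280 [-0.0041  0.03  ];
```

Call:
{"name": "jog_arm", "arguments": {
  "targets": [
    [3,[0,3,0],0],
    [3,[0,6,0],0],
    [3,[0,8.5,0],0],
    [3,[0,10,0],0],
    [3,[0,10.8,0],0],
    [3,[0,10.8,0],0],
    [3,[0,10.8,0],0]
  ],
  "grip_force": 12
}}

```text
time_s: 18.6
ee_pos: [0.5342, -0.2151, 0.1327]
eef_rot: [-1.572, -0.0, 1.05]
force: [-0.3, -0.1, -0.9]
grip_width: 0.0399
```

```bash
python3 tl.py
```

```text
tcp jig [-0.0021  0.0002  0.1327] F [-0.27 -0.13 -0.95] 0.03990312347908755 18.6
200 [-0.0329  0.0093]; 210 [-0.0291  0.0123]; 220 [-0.0253  0.015 ]; 230 [-0.0214  0.0172]; 240 [-0.0179  0.0201]; 250 [-0.0144  0.0227]; 260 [-0.0108  0.0251]; 270 [-0.0075  0.0276]; 280 [-0.0043  0.0303];
```

Now I'll push +x (tool -z) slowly, most of the way.

Call:
{"name": "jog_arm", "arguments": {
  "targets": [
    [3,[0,0,-0.6],0],
    [3,[0,0,-1.2],0],
    [3,[0,0,-1.8],0],
    [3,[0,0,-2.4],0],
    [3,[0,0,-3.0],0],
    [3,[0,0,-3.6],0],
    [3,[0,0,-4.2],0],
    [3,[0,0,-4.8],0],
    [3,[0,0,-5.2],0],
    [3,[0,0,-5.2],0]
  ]
}}

```text
time_s: 19.65
ee_pos: [0.5793, -0.241, 0.132]
eef_rot: [-1.571, -0.0, 1.05]
force: [0.2, 0.4, -2.6]
grip_width: 0.0397
```

```bash
python3 tl.py
```

```text
tcp jig [5.00e-02 1.00e-04 1.32e-01] F [ 0.22  0.38 -2.61] 0.039711396255216545 19.65
200 [-0.0364  0.0214]; 210 [-0.0323  0.0224]; 220 [-0.0283  0.0236]; 230 [-0.0243  0.0247]; 240 [-0.0204  0.026 ]; 250 [-0.0162  0.0268]; 260 [-0.0123  0.028 ]; 270 [-0.0084  0.0293]; 280 [-0.0044  0.0305]; 290 [-0.0004  0.0316];
```

Call:
{"name": "jog_arm", "arguments": {
  "targets": [
    [3,[0,0,-0.5],0],
    [3,[0,0,-1.0],0],
    [3,[0,0,-1.4],0],
    [3,[0,0,-1.8],0],
    [3,[0,0,-2.2],0],
    [3,[0,0,-2.4],0],
    [3,[0,0,-2.4],0]
  ]
}}

```text
time_s: 20.4
ee_pos: [0.5999, -0.2528, 0.132]
eef_rot: [-1.571, 0.0, 1.05]
force: [-0.6, 0.5, -1.3]
grip_width: 0.0403
```

```bash
python3 tl.py
```

```text
tcp jig [7.37e-02 1.00e-04 1.32e-01] F [-0.57  0.52 -1.28] 0.040323768909238354 20.4
190 [-0.0373  0.0081]; 200 [-0.0381  0.0276]; 210 [-0.034   0.0278]; 220 [-0.03    0.0284]; 230 [-0.0259  0.0288]; 240 [-0.0217  0.0292]; 250 [-0.0174  0.0295]; 260 [-0.0132  0.03  ]; 270 [-0.0089  0.0304]; 280 [-0.0046  0.0309]; 290 [-0.0001  0.0311];
```

Call:
{"name": "jog_arm", "arguments": {
  "targets": [
    [3,[0,0,-0.3],0],
    [3,[0,0,-0.6],0],
    [3,[0,0,-0.8],0],
    [3,[0,0,-1.0],0],
    [3,[0,0,-1.1],0],
    [3,[0,0,-1.1],0]
  ]
}}

```text
time_s: 21.05
ee_pos: [0.6093, -0.2582, 0.1321]
eef_rot: [-1.571, -0.0, 1.05]
force: [-1.8, -0.0, -0.4]
grip_width: 0.04
```

```bash
python3 tl.py
```

```text
tcp jig [8.450e-02 1.000e-04 1.321e-01] F [-1.81 -0.04 -0.44] 0.04000930731364168 21.05
190 [-0.0383  0.0123]; 200 [-0.0385  0.0288]; 210 [-0.0349  0.0306]; 220 [-0.0308  0.0306]; 230 [-0.0266  0.0307]; 240 [-0.0224  0.0308]; 250 [-0.018   0.0307]; 260 [-0.0137  0.0309]; 270 [-0.0092  0.0309]; 280 [-0.0046  0.0309]; 290 [0.0001 0.0308];
```

The top is flat again and the foot is about 11 mm above the base. I'll lower it, then release.

Call:
{"name": "jog_arm", "arguments": {
  "targets": [
    [3,[0,0.2,0.15],0],
    [3,[0,0.5,0.15],0],
    [3,[0,0.8,0.15],0],
    [3,[0,1.0,0.15],0],
    [3,[0,1.1,0.15],0],
    [3,[0,1.15,0.15],0],
    [3,[0,1.15,0.15],0]
  ]
}}

```text
time_s: 21.8
ee_pos: [0.608, -0.2574, 0.1207]
eef_rot: [-1.571, -0.0, 1.05]
force: [0.9, 0.6, -1.0]
grip_width: 0.04
```

```bash
python3 tl.py
```

```text
tcp jig [8.300e-02 1.000e-04 1.207e-01] F [ 0.87  0.55 -1.02] 0.03999220945621766 21.8
190 [-0.0383  0.0121]; 200 [-0.0384  0.0287]; 210 [-0.0349  0.0306]; 220 [-0.0308  0.0306]; 230 [-0.0266  0.0307]; 240 [-0.0223  0.0307]; 250 [-0.018   0.0307]; 260 [-0.0136  0.0308]; 270 [-0.0092  0.0309]; 280 [-0.0045  0.0308]; 290 [0.    0.031];
```

Call:
{"name": "jog_arm", "arguments": {
  "targets": [
    [3,[0,0.1,0],0],
    [3,[0,0.2,0],0],
    [3,[0,0.2,0],0]
  ]
}}

```text
time_s: 22.15
ee_pos: [0.6087, -0.2578, 0.1201]
eef_rot: [-1.574, -0.0, 1.05]
force: [1.4, -0.3, 6.6]
grip_width: 0.0401
```

Contact with the base (6.6 N). Next I'll open slowly and back up.

Call:
{"name": "jog_arm", "arguments": {
  "targets": [
    [4.2,[0,-0.1,0],0],
    [4.6,[0,-0.1,0],0],
    [5.2,[0,-0.1,0],0],
    [6,[0,-0.1,0],0],
    [6,[0,-0.1,0],0]
  ]
}}

```text
time_s: 22.65
ee_pos: [0.6079, -0.2574, 0.1195]
eef_rot: [-1.571, 0.0, 1.05]
force: [0.5, 0.3, 0.1]
grip_width: 0.0597
```

Call:
{"name": "jog_arm", "arguments": {
  "targets": [
    [6,[0,-1,0],0],
    [6,[0,-3,0],0],
    [6,[0,-6,0],0],
    [6,[0,-9,0],0],
    [6,[0,-12,2],0],
    [6,[0,-14,5],0],
    [6,[0,-14,9],0],
    [6,[0,-14,13],0],
    [6,[0,-14,13],0],
    [6,[0,-14,13],0]
  ]
}}

```text
time_s: 23.65
ee_pos: [0.4953, -0.1927, 0.261]
eef_rot: [-1.573, -0.0, 1.05]
force: [0.4, -1.0, 0.4]
grip_width: 0.06
```

```bash
cat > fin.py <<'E'
from pl import *
from m import mask
import sys
T=tool();print('tcp',T[:3,3].round(4),obs()['time_s'])
for n in sys.argv[2:]:
    c=cam(n);save(c,sys.argv[1]+n);P=pts(c);J=np.stack([(P[...,:2]-C)@u,(P[...,:2]-C)@v,P[...,2]],-1)
    for k,m in(('red',mask(c['img'],(0,150,40),(6,255,255))&(P[...,2]>.146)&(P[...,2]<.165)),('handle',mask(c['img'],(6,170,100),(20,255,255))&(P[...,2]>.095)&(P[...,2]<.11)),('jaw',(P[...,2]>.05)&(P[...,2]<.06)),('fence',(P[...,2]>.064)&(P[...,2]<.074))):
        m=m&(abs(J[...,0])<.13)&(abs(J[...,1])<.06)
        Q=J[m]
        if len(Q)<8: print(n,k,len(Q));continue
        r=cv2.minAreaRect(Q[:,:2].astype(np.float32));print(n,k,len(Q),'c',np.round(r[0],4),'size',np.round(r[1],4),round(r[2],2),'z',np.median(Q[:,2]).round(4),'slope',np.linalg.lstsq(np.c_[Q[:,:2],np.ones(len(Q))],Q[:,2],rcond=None)[0][:2].round(3))
        if k=='handle': go([*(C+np.median(Q[:,0])*u+np.median(Q[:,1])*v),.09],np.radians(60.2))
E
python3 fin.py f1 wrist scene
```

```text
tcp [ 0.4953 -0.1927  0.261 ] 23.65
wrist red 1055 c [0.0558 0.0001] size [0.0221 0.0405] 0.2 z 0.1512 slope [0.066 0.005]
wrist handle 159 c [-0.0735 -0.0002] size [0.019 0.019] 89.94 z 0.0996 slope [0.065 0.008]
shift cm [ 0.05 17.05  2.58] turn -0.001 yaw 1.05 at [ 0.4957 -0.193   0.2606]
wrist jaw 3397 c [-0.0043 -0.0002] size [0.1875 0.1099] 0.34 z 0.0545 slope [0.006 0.001]
wrist fence 1048 c [0.013 0.001] size [0.1096 0.1921] 89.69 z 0.0686 slope [ 0.002 -0.001]
scene red 7
scene handle 9 c [-0.0785  0.0111] size [0.0171 0.0049] 15.39 z 0.1003 slope [ 0.014 -0.175]
shift cm [ 1.08 17.01  3.27] turn -0.001 yaw 1.0499 at [ 0.4959 -0.1932  0.2602]
scene jaw 346 c [0.0018 0.0115] size [0.2096 0.0683] 7.74 z 0.0549 slope [-0.005  0.008]
scene fence 104 c [0.0096 0.0305] size [0.1973 0.0407] 4.67 z 0.0692 slope [0.001 0.018]
```

View pics/f1wrist.png

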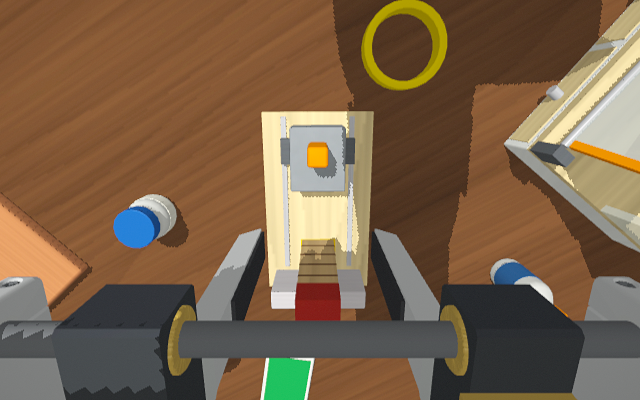

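The block stands square in front of the fence (red top at (318,300), centred at jig y ≈ 0). The handle is at (318,155), jig x = -73.5 mm. I'll grip the handle.

Call:
{"name": "jog_arm", "arguments": {
  "targets": [
    [6,[0,4,2.6],0],
    [6,[0,8,2.6],0],
    [6,[0,12,2.6],0],
    [6,[0,15,2.6],0],
    [6,[0,17,2.6],0],
    [6,[0,17,2.6],0],
    [3.5,[0,17,2.6],0],
    [2.4,[0,17,2.6],0],
    [1.5,[0,17,2.6],0],
    [1.5,[0,17,2.6],0]
  ]
}}

```text
time_s: 24.75
ee_pos: [0.473, -0.1799, 0.0904]
eef_rot: [-1.572, -0.0, 1.05]
force: [0.1, -0.0, -0.1]
grip_width: 0.0314
```

Call:
{"name": "jog_arm", "arguments": {
  "targets": [
    [1.5,[0,0,0],0],
    [1.5,[0,0,-0.7],0],
    [1.5,[0,0,-1.4],0],
    [1.5,[0,0,-2.1],0],
    [1.5,[0,0,-2.8],0],
    [1.5,[0,0,-3.5],0],
    [1.5,[0,0,-4.2],0],
    [1.5,[0,0,-4.9],0],
    [1.5,[0,0,-5.6],0],
    [1.5,[0,0,-6.2],0]
  ],
  "grip_force": 12
}}

```text
time_s: 25.75
ee_pos: [0.5272, -0.2111, 0.0899]
eef_rot: [-1.571, -0.0, 1.05]
force: [-3.0, -0.0, 5.4]
grip_width: 0.0198
```

Call:
{"name": "jog_arm", "arguments": {
  "targets": [
    [1.5,[0,0,-0.3],0],
    [1.5,[0,0,-0.6],0],
    [1.5,[0,0,-0.8],0],
    [1.5,[0,0,-0.9],0],
    [1.5,[0,0,-0.9],0],
    [1.5,[0,0,-0.9],0]
  ]
}}

```text
time_s: 26.35
ee_pos: [0.5349, -0.2154, 0.0899]
eef_rot: [-1.572, -0.0, 1.05]
force: [0.4, -1.9, 3.2]
grip_width: 0.0201
```

Run:
```python
from pl import *
T=tool();print((T[:2,3]-C)@u,(T[:2,3]-C)@v,obs()['force'],u@np.array(obs()['force'])[:2],obs()['grip_width'])
```

```text
-0.0013395863299093182 0.00023351473062248912 [ 0.40640408 -1.91507573  3.16733162] 1.3044061868558627 0.020140660562625517
```

Now I'll close the last millimetres and watch the force.

Call:
{"name": "jog_arm", "arguments": {
  "targets": [
    [1.5,[0,0,-0.1],0],
    [1.5,[0,0,-0.2],0],
    [1.5,[0,0,-0.3],0],
    [1.5,[0,0,-0.3],0],
    [1.5,[0,0,-0.3],0]
  ]
}}

```text
time_s: 26.85
ee_pos: [0.5372, -0.2167, 0.0899]
eef_rot: [-1.572, -0.0, 1.05]
force: [-0.8, -0.5, 5.7]
grip_width: 0.02
```

Run:
```python
from pl import *
T=tool();print((T[:2,3]-C)@u,(T[:2,3]-C)@v,obs()['force'],u@np.array(obs()['force'])[:2],obs()['grip_width'])
```

```text
0.0012951639982542041 0.0002657069991771505 [-0.84118014 -0.54519483  5.72337771] -0.4589994296987988 0.019960251997386942
```

Call:
{"name": "jog_arm", "arguments": {
  "targets": [
    [1.5,[0,0,-0.1],0],
    [1.5,[0,0,-0.2],0],
    [1.5,[0,0,-0.3],0],
    [1.5,[0,0,-0.3],0],
    [1.5,[0,0,-0.3],0]
  ]
}}

```text
time_s: 27.35
ee_pos: [0.5397, -0.2182, 0.0898]
eef_rot: [-1.571, -0.0, 1.05]
force: [-1.9, -1.2, 5.3]
grip_width: 0.0197
```

Run:
```python
from pl import *
T=tool();print((T[:2,3]-C)@u,(T[:2,3]-C)@v,obs()['force'],u@np.array(obs()['force'])[:2],obs()['grip_width'])
```

```text
0.004209271673227588 0.00027249514054654444 [-1.88570161 -1.23066373  5.32670168] -1.024738887173781 0.019672019027616915
```

Call:
{"name": "jog_arm", "arguments": {
  "targets": [
    [3.5,[0,0,0],0],
    [5,[0,0,0],0],
    [6,[0,0,0],0],
    [6,[0,-1,0],0],
    [6,[0,-5,0],0],
    [6,[0,-9,1],0],
    [6,[0,-13,4],0],
    [6,[0,-15,7],0],
    [6,[0,-15,7],0],
    [6,[0,-15,7],0]
  ]
}}

```text
time_s: 28.35
ee_pos: [0.4788, -0.1832, 0.2405]
eef_rot: [-1.573, -0.0, 1.05]
force: [0.2, -0.1, -0.3]
grip_width: 0.06
```

```bash
python3 fin.py f2 wrist
python3 - <<'E'
from pl import *
# gap check along centre line: depth profile
c=cam('wrist');P=pts(c);J=np.stack([(P[...,:2]-C)@u,(P[...,:2]-C)@v,P[...,2]],-1)
m=(abs(J[...,1])<.025)&(abs(J[...,1])>.022)
for lo,hi in((.051,.059),(.065,.073)):
    k=m&(J[...,2]>lo)&(J[...,2]<hi)&(abs(J[...,0])<.13);print(np.percentile(J[k][:,0],[1,10,50,90,99]).round(4))
cv2.imwrite('pics/f3.png',cv2.resize(c['img'][100:340,200:440,::-1],None,fx=2.5,fy=2.5))
E
```

```text
tcp [ 0.4788 -0.1832  0.2405] 28.35
wrist red 757 c [0.0792 0.0002] size [0.0182 0.0409] 1.64 z 0.1513 slope [-0.013 -0.001]
wrist handle 399 c [0.0018 0.0002] size [0.0197 0.0184] 0.27 z 0.1002 slope [ 0.072 -0.008]
shift cm [ 0.05 14.95 -6.65] turn -0.001 yaw 1.05 at [ 0.4789 -0.1834  0.2395]
wrist jaw 2993 c [ 0.0329 -0.0001] size [0.1119 0.1091] 0.39 z 0.0546 slope [ 0.008 -0.002]
wrist fence 534 c [0.0416 0.0011] size [0.1093 0.0993] 89.56 z 0.0681 slope [-0.02 -0.  ]
[-0.0224 -0.0167  0.0125  0.0403  0.0877]
[0.0874 0.0875 0.0878 0.0882 0.0883]
```

View pics/f3.png

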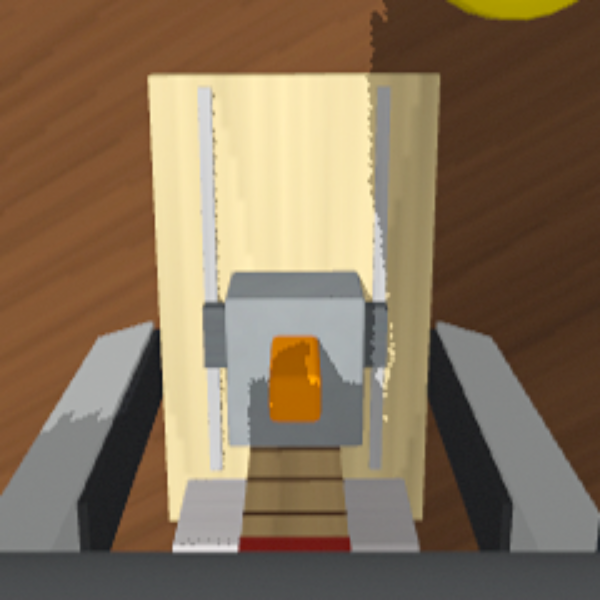

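The wrist view shows the jaw right up against the block, the handle at (295,380) and the block's near face just beyond the jaw. I'll back off for a final check of verticality, flap and bystanders.

Call:
{"name": "jog_arm", "arguments": {
  "targets": [
    [6,[2,-3,3],0],
    [6,[4,-6,6],0],
    [6,[6,-9,8],0],
    [6,[6,-9,8],0],
    [6,[6,-9,8],0]
  ]
}}

```text
time_s: 28.95
ee_pos: [0.4396, -0.0914, 0.329]
eef_rot: [-1.57, 0.0, 1.051]
force: [-0.1, -0.1, -1.0]
grip_width: 0.0601
```

```bash
python3 fin.py f4 wrist
python3 - <<'E'
from red import *
from pl import C,u,v
for n in('wrist','scene','top'):
    c=cam(n);P=pts(c);J=np.stack([(P[...,:2]-C)@u,(P[...,:2]-C)@v,P[...,2]],-1);L=loc(P)
    if n=='wrist':
        m=(J[...,2]>.075)&(J[...,2]<.147)&(J[...,0]>.03)&(J[...,0]<.06)&(abs(J[...,1])<.017)
        Q=J[m];print('near face',len(Q),np.median(Q,0).round(4),'dx/dy,dx/dz',np.linalg.lstsq(np.c_[Q[:,1:],np.ones(len(Q))],Q[:,0],rcond=None)[0][:2].round(4))
        m=(J[...,2]>.05)&(J[...,2]<.0595)&(abs(abs(J[...,1])-.025)<.004)&(J[...,0]<.07);print('jaw front x',np.percentile(J[m][:,0],[95,98,99.5]).round(4))
        continue
    m=mask(c['img'],(100,130,40),(125,255,255))&(abs(P[...,2]-.202)<.007)&(abs(L[...,0])<.1)&(abs(L[...,1])<.12)
    if m.sum()>5:print(n,'blue',m.sum(),np.median(P[m],0).round(4))
    m=mask(c['img'],(8,170,100),(20,255,255))&(P[...,2]>.225)&(P[...,2]<.26)&(abs(L[...,0])<.12)&(abs(L[...,1])<.11)
    print(n,'rail',m.sum(),np.median(L[m],0).round(4))
    d=np.load(n+'.npz');dz=abs(d['P'][...,2]-P[...,2])>.03; save(c,'end_'+n)
    k,l,s,ce=cv2.connectedComponentsWithStats(cv2.morphologyEx(dz.astype(np.uint8),cv2.MORPH_OPEN,np.ones((3,3))))
    print('changed:',[(s[i].tolist()) for i in range(1,k) if s[i,4]>15])
E
```

```text
tcp [ 0.4396 -0.0914  0.329 ] 28.95
wrist red 532 c [0.0766 0.0003] size [0.0413 0.023 ] 87.34 z 0.1514 slope [-0.018 -0.01 ]
wrist handle 232 c [0.0014 0.0006] size [0.02   0.0191] 1.21 z 0.1003 slope [ 0.091 -0.041]
shift cm [ -5.92  23.79 -14.67] turn -0.001 yaw 1.0501 at [ 0.4394 -0.0917  0.3282]
wrist jaw 1312 c [0.0153 0.0019] size [0.0584 0.0798] 87.14 z 0.0547 slope [ 0.012 -0.002]
wrist fence 183 c [ 0.0332 -0.0002] size [0.0827 0.0398] 0.69 z 0.0694 slope [-0.014 -0.001]
near face 325 [ 0.0475 -0.0003  0.0894] dx/dy,dx/dz [-0.0037  0.0013]
jaw front x [0.0437 0.0462 0.0469]
scene blue 198 [0.6385 0.1295 0.2018]
scene rail 125 [-0.031  -0.0039]
changed: [[353, 124, 287, 276, 33831], [242, 251, 19, 22, 292]]
top blue 105 [0.6411 0.1257 0.2034]
top rail 165 [-0.0347 -0.0111]
changed: [[387, 187, 19, 18, 235], [231, 189, 20, 15, 198], [385, 208, 5, 4, 16], [226, 215, 169, 185, 13024], [67, 347, 140, 53, 4151]]
```

```bash
python3 -c "
from h import *
print(ctrl.hand_in())"
```

```text
the job is handed in; nothing more can be done
None
```

The job is handed in at about 29 s. The red-topped block stands on the jig, snug and square against the fence with the jaw closed on it. I got no verdict back, so this rests on my own checks.

**How it went**
- **Jaw:** I drew it back about 85 mm by its handle.
- **Flap and block:** The interface cannot tilt the hand, so I did not open the flap first and then reach in. I went down the slot upright, gripped the red block's top, and let the fingers push the flap open as I drew the block forward. One re-grip was needed because the block stood about 10° askew.
- **Flap opening:** By camera it was about 0.29 rad with the block in the fingers. I then moved about 6 mm further, held for about 0.5 s and lifted the block out. I did not measure the contact between flap and hand directly.
- **Tilt on the way:** During the lift the block pitched about 37° in the grip, probably from the flap rail. Its foot first came down on top of the fence, at about 6 N. I lifted it off, swung it upright against the fence face, set it down, released it and closed the jaw until the handle slipped in the grip.

**Last checks**

| Item | Reading |
|---|---|
| Block lean | about 0.001 rad |
| Block square to jig | about 0.004 rad |
| Block offset along the fence | less than 1 mm |
| Block's near face / jaw front (jig x) | 47.5 mm / about 47 mm |
| Jaw position | about 0.085 to 0.0865 m |
| Flap rail | at its shut position |
| Blue-topped block | unmoved, less than 1 mm |
| Bystanders | no change in the depth comparison outside the areas hidden by the arm |

- **Disagreement:** The two jaw readings differ by about 1.5 mm. Both are inside the 0.082 to 0.088 m limit and within the camera calibration error.
- **Failed check:** The final overview picture could not be viewed because the 12-picture limit had been reached, so the last check is numeric only.

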